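# Drive the worn bushes out of a lasting-machine guide block

### The arm

A 6-joint arm with a two-finger parallel gripper is mounted at the origin on the work surface. World frame = base frame: x ahead of the robot, y to its left, z up, the work surface at z = 0. Lengths are in m, angles in degrees, forces in N, time in s.
With the tool pointing down it reaches from about 0.375 to 0.75 m from the base axis. Payload 9 kg.
Tool frame: the origin (TCP) lies where the fingers leave the gripper's body, on its centre line; the fingertips stand 73 mm ahead of it and the grasp point (between the pads) lies 54 mm ahead of it (robot.tip_reach is the distance from the TCP to the fingertips, in m); z points along the fingers, y is the line along which they close (so a half turn about z gives the same grasp; the last joint's range is limited). The gripper opens to 85 mm and grips with 20 to 120 N. Pads are 22 mm wide; open, the fingers measure 114 mm over their backs; the gripper's body (76 mm by 85 mm) begins 54 mm behind the grasp point. The pads swing forward as they close: fully open they stand 13 mm farther back than shut.
Start: joints at [57.256, 5.964, 5.575, 89.605, 0, 77.527], TCP at [0.208, 0.563, 0.304] pointing down, gripper open.
Joint ranges: [-171.21, 171.21], [-48.23, 106.86], [-62.78, 66.21], [-105.2, 120.99], [-86.42, 89.51], [-180, 180]. Speed limits (degrees/s): [127.2, 127.2, 147.25, 180, 180, 180].

### API

Orientations are given as [roll, pitch, yaw] about the fixed x, y, z axes, in that order (R = Rz(yaw) Ry(pitch) Rx(roll)).
In Python, from plant import robot gives the robot as it stands. Calls block until the motion is done:
- robot.move_pose(position, orientation): joint-space move of the TCP to a pose.
- robot.line_to(position, vel=0.15, rotation=None, guard=None): straight line of the TCP; rotation=None keeps the orientation; vel is the mean speed in m/s. With guard (N) it stops when the force on the tool has changed by that much, and returns True; else False.
- robot.goto_joints(angles): joint-space move.
- robot.set_gripper(opening): finger opening in m; the grip force is fixed at half the most; returns when the fingers have stopped.
- robot.pause(seconds).
- robot.ik(position, orientation): joint angles nearest the present ones, or None.
- robot.observe(): the state.
- robot.grab_frame(name): name is "side" or "top"; returns the picture (384x512x3 uint8, blue, green, red); there is no depth.
- robot.get_calibration(name): a dict with "vertical_fov" (degrees; the focal length in pixels is half the picture's height over the tangent of half this angle, whatever the lens; pixels are square), "cx", "cy" (the principal point, pixels), "rvec" (rotation vector, rad) and "tvec" (3), from world to camera coordinates, as OpenCV has them. Camera axes: x right, y down, z forward; pixel columns grow to the right and rows downward; lengths in m; the calibration is good to about 2 mm. A picture is of the moment at which its call begins. get_calibration takes no time and is no camera call.
A pose or a line that the arm cannot do raises robot.IKError and nothing moves.
- robot.job_done(): hands the job in; it is judged then, once.
The state is a dict: "time": time; "q": joint angles; "qvel": joint speeds; "joint_torque": joint torques, N m; "tool_pos": TCP position; "tcp_rot": TCP orientation; "ft_force": force on the tool from outside, world axes, zero at the start; "torque": the same for the moment, N m; "gripper_width": finger opening in m; "gripper_force": force on a finger pad.
Only numpy, scipy, OpenCV 4.12 (cv2) and the standard library are available. Lean on these libraries where they do the work, as an engineer would, in place of code of your own. Each camera call takes 0.05 s, during which the arm holds its last target. There are 200 camera calls.

### The job

Strip the worn bronze bushes from the aluminium pincer guide block: stand the block on the vise bed with its flanged side towards the grey catch tray, wind the crank clockwise until the jaws clamp it tight, then use the blue-handled steel drift to drive every bush still in the block out into the catch tray. Then wind the vise open again by about two turns, stand the stripped block in the blue crate and leave the drift lying on the red tool mat. Leave the yellow last, the tin and the steel cup where they are.

Things in the scene. Friction and masses are not known exactly. Their poses are not given: they have to be found in the camera images.
- block_lug (a point): Centre of the lug on top of the aluminium guide block, 61 mm above the block's underside. The lug is 20 (x) by 50 (y) mm and stands 30 mm above the middle of the block's top; hold the block here, across the 20 mm. Same axes as the block.
- block: Aluminium guide block, 32 (x) by 156 (y) by 46 mm (z), 76 mm high with its lug; 0.8 kg with bushes; starts upright on the bench. Origin: centre of its underside. Four 21 mm bores run through it along x, axes 23 mm above the underside. +x is the flanged side, where the bushes come out; -x the plain side, where the drift goes in.
- bore1 (a point): Centre of the mouth of bore 1 on the block's plain (-x) face, at block y = -54 mm; the bore runs 32 mm along the block's +x.
- bore2 (a point): Centre of the mouth of bore 2 on the block's plain (-x) face, at block y = -18 mm; the bore runs 32 mm along the block's +x.
- bore3 (a point): Centre of the mouth of bore 3 on the block's plain (-x) face, at block y = 18 mm; the bore runs 32 mm along the block's +x.
- bore4 (a point): Centre of the mouth of bore 4 on the block's plain (-x) face, at block y = 54 mm; the bore runs 32 mm along the block's +x.
- bush1: Bronze bush of bore 1 (None: empty bore). 20 mm across, 36 long, with a 28 mm flange, 4 thick, at its +x end; hole 11 mm, so the 14 mm drift bears on its end. Origin on its axis, 16 mm from its plain end; x towards the flange. Seated: plain end flush with the block's -x face, flange on the +x face. A tight fit: 5 to 15 N drives it out; after 32 mm of travel it drops off.
- bush2: Bronze bush of bore 2 (None: empty bore). 20 mm across, 36 long, with a 28 mm flange, 4 thick, at its +x end; hole 11 mm, so the 14 mm drift bears on its end. Origin on its axis, 16 mm from its plain end; x towards the flange. Seated: plain end flush with the block's -x face, flange on the +x face. A tight fit: 5 to 15 N drives it out; after 32 mm of travel it drops off.
- bush3: Bronze bush of bore 3 (None: empty bore). 20 mm across, 36 long, with a 28 mm flange, 4 thick, at its +x end; hole 11 mm, so the 14 mm drift bears on its end. Origin on its axis, 16 mm from its plain end; x towards the flange. Seated: plain end flush with the block's -x face, flange on the +x face. A tight fit: 5 to 15 N drives it out; after 32 mm of travel it drops off.
- bush4: Bronze bush of bore 4 (None: empty bore). 20 mm across, 36 long, with a 28 mm flange, 4 thick, at its +x end; hole 11 mm, so the 14 mm drift bears on its end. Origin on its axis, 16 mm from its plain end; x towards the flange. Seated: plain end flush with the block's -x face, flange on the +x face. A tight fit: 5 to 15 N drives it out; after 32 mm of travel it drops off.
- drift_grip (a point): Point on the axis of the drift (ejector rod), in its blue handle, 30 mm behind the handle's front end. Handle 22 by 22 by 80 mm; a round steel shank of 14 mm sticks out 75 mm ahead of it. +x points to the tip, 105 mm ahead of this point; the handle ends 50 mm behind it. 0.2 kg, balanced near this point. Starts lying on the red mat.
- drift: The same drift; origin on the handle's underside, 11 mm below the grip point; same axes.
- mat: Red rubber tool mat, 200 (x) by 120 (y) by 3 mm, fixed to the bench; origin at the centre of its underside.
- bed (a point): Centre of the top of the vise bed (a beam 36 mm wide in x), 65 mm above the bench; vise axes: y along the bed to the fixed jaw, whose face is at y = +78 mm; x across, to the catch tray. The moving jaw comes from -y. Jaw tops 44 mm above the bed, jaws 60 mm wide (x). Fixed to the bench. The block stands here with its x and y along the bed's.
- jaw: The moving jaw, which slides along the bed's y as the crank turns; its origin is no point of use, see jaw_face.
- jaw_face (a point): Centre of the moving jaw's face: at bed y = -97 mm when the crank reads 0; it comes 8 mm nearer to the fixed jaw each turn.
- crank (a joint): Vise crank angle, rad: 0 = open; rises as it is turned clockwise seen from the crank's end (looking along the bed's +y). It comes to a hard stop at about 15.1 (2.4 turns), when the jaws hold the block tight (at 15.8 without a block). Starts between 0 and 2.5; stays where it is left. At 0, 2 pi, .. the arm points up, at pi/2 to the bed's +x. About 3 N at the knob, more at the end.
- crank_axis (a point): Point on the crank's axis (parallel to the bed's y) level with the middle of the knob, 95 mm above the bench, at bed y = -233 mm. Axes as the bed's.
- crank_knob (a point): Middle of the crank's black knob, 50 mm from the axis: a freely turning sleeve 19 mm across and 62 long, lying along the bed's y, sticking out away from the vise (free end 20 mm further to -y, the crank's arm 42 mm to +y). It can be held from above, across the bed's x, all the way round.
- catch_in (a point): Centre of the floor of the grey catch tray behind the vise, in the vise's axes: 130 (x) by 250 (y) mm outside, walls 40 mm high and 4 thick, floor 4 mm thick; fixed to the vise, its near wall right behind the bed.
- crate_in (a point): Centre of the floor of the blue parts crate, 110 (x) by 210 (y) mm outside, walls 30 mm high and 4 thick; the floor is 4 mm above the bench. Fixed.
- last: Bystander: yellow plastic shoe last, 245 mm long, 92 high; origin at the centre of its underside.
- tin: Bystander: green tin, 72 mm across, 100 high; origin at the centre of its underside.
- cup: Bystander: steel cup, 72 mm across, 85 high; origin at the centre of its underside.
There are look-alikes about, which are no part of the job. Of the things that look like the mat, take the one that is farthest from the robot's base at the start.

How it is judged:
By the outcome, as a careful person would: the job done as asked, in the order asked, and still so for the second after the job is handed in, with the robot touching nothing.
Of bush1, bush2, bush3, bush4 only 2 to 4 are there at a start; the rules pass over those that are not, and their reading is None.
At some moment in a run one of drift may be knocked a few centimetres aside while the robot is not near it.
It also fails if it takes over 208 s, if anything falls off the work surface, if the arm or the gripper's body presses on something with over 40 N, if the wrist force passes 120 N, or if a joint passes its speed limit or range.

## Working session

There is one attempt and no reset: what is moved stays moved. The work goes in short steps, each a Python script; the robot and the scene stay as the last script left them, time stands still between calls to the robot, and variables do not carry over. Pictures are saved under pics/ and viewed, at most 20 in all, crops included, and the job is handed in when it is done.

```bash
ls; mkdir -p pics; python3 - <<'E'
from plant import robot
import cv2
for n in("side","top"):
    cv2.imwrite(f"pics/{n}0.png",robot.grab_frame(n)); print(n,robot.get_calibration(n))
print(robot.observe())
E
```

```text
pics
side {'vertical_fov': 57.85342545530589, 'cx': 257.4773734270129, 'cy': 195.2765188273666, 'rvec': array([ 2.04815688, -0.98008372,  0.45923656]), 'tvec': array([-0.28574812,  0.32238611,  0.92013431])}
top {'vertical_fov': 43.756036343618625, 'cx': 255.18066926796203, 'cy': 189.78527380140054, 'rvec': array([ 2.21573972, -2.15734254,  0.09451907]), 'tvec': array([0.00889842, 0.4563357 , 1.41627032])}
{'time': 0.1, 'q': array([5.72562895e+01, 5.99546450e+00, 5.53138579e+00, 8.96051974e+01,
       2.08034693e-04, 7.75268314e+01]), 'qvel': array([-0.03734045, -0.12035669,  0.158467  , -0.01767869, -0.06292097,
       -0.04765082]), 'joint_torque': array([ 5.87181086e-03, -5.58208644e+01,  5.04719460e+01,  1.30945654e-02,
       -2.86443928e-04, -1.93167091e-05]), 'tool_pos': array([0.20774064, 0.56265706, 0.30319606]), 'tcp_rot': array([-1.79932404e+02, -1.51655465e-02,  1.59729449e+02]), 'ft_force': array([0.30538552, 0.70363338, 0.70537733]), 'torque': array([-0.02870774, -0.02298238, -0.0337294 ]), 'gripper_force': 0.0, 'gripper_width': 0.08528814660925096}
```

View pics/side0.png

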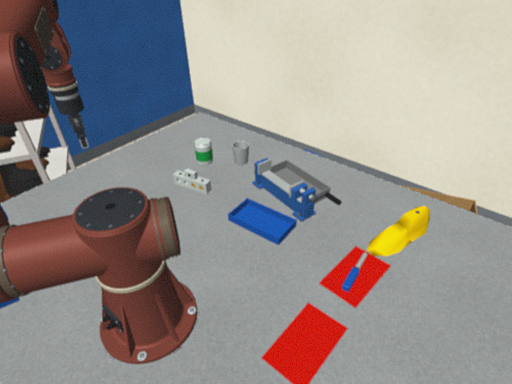

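View pics/top0.png

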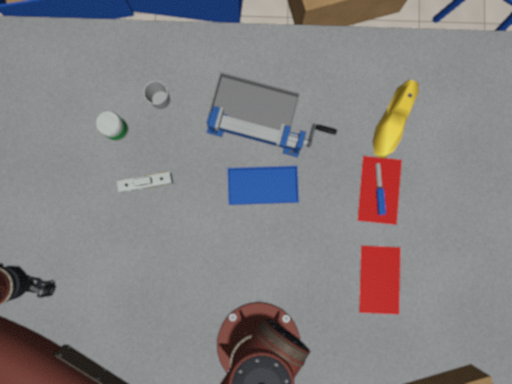

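The side view shows the block at about (192,181), vise (285,185), crate (262,220), far mat with the drift (355,275). In the top view the same things are at block (145,182), vise (258,125), crate (263,185) and drift (380,190). I'll zoom in next.

```bash
cat > h.py <<'E'
import numpy as np, cv2
from plant import robot
def cam(n):
    c=robot.get_calibration(n); f=192/np.tan(np.radians(c["vertical_fov"]/2))
    R=cv2.Rodrigues(c["rvec"])[0]; return np.array([[f,0,c["cx"]],[0,f,c["cy"]],[0,0,1]]),R,np.array(c["tvec"]).ravel()
def ray(n,uv):
    K,R,t=cam(n); d=R.T@np.linalg.inv(K)@np.array([*uv,1.]); return -R.T@t,d
def plane(n,uv,z):
    o,d=ray(n,uv); return o+d*(z-o[2])/d[2]
def proj(n,P):
    K,R,t=cam(n); p=K@(R@np.asarray(P,float)+t); return p[:2]/p[2]
def tri(uvt,uvs):
    (o1,d1),(o2,d2)=ray("top",uvt),ray("side",uvs)
    s=np.linalg.lstsq(np.c_[d1,-d2],o2-o1,rcond=None)[0]
    a,b=o1+d1*s[0],o2+d2*s[1]; return (a+b)/2,np.linalg.norm(a-b)
def crop(img,x0,y0,w,h,s,name):
    cv2.imwrite("pics/"+name,cv2.resize(img[y0:y0+h,x0:x0+w],None,fx=s,fy=s,interpolation=cv2.INTER_CUBIC))
E
python3 - <<'E'
from h import *
t=cv2.imread("pics/top0.png"); s=cv2.imread("pics/side0.png")
a=cv2.resize(t[65:215,195:345],None,fx=4,fy=4,interpolation=2); 
b=cv2.resize(t[165:200,105:185],None,fx=2.5,fy=2.5,interpolation=2)
crop(t,95,65,250,150,3.2,"tc.png"); crop(s,165,130,190,100,4.2,"sc.png")
for n,img in(("top",t),("side",s)):
    hsv=cv2.cvtColor(img,cv2.COLOR_BGR2HSV)
    for nm,lo,hi in(("red",(0,200,130),(4,255,255)),("blue",(100,150,60),(125,255,255)),("yel",(20,150,100),(35,255,255))):
        m=cv2.inRange(hsv,lo,hi); 
        for c in cv2.findContours(m,0,1)[0]:
            if 40<cv2.contourArea(c)<6000:
                r=cv2.minAreaRect(c); print(n,nm,cv2.contourArea(c),np.round(r[0],1),np.round(r[1],1),round(r[2],1),np.round(plane(n,r[0],0),3)[:2])
E
```

```text
top blue 108.0 [380.5 201. ] [24.2  5.6] 85.2 [ 0.434 -0.36 ]
top blue 2280.0 [262.6 184.8] [35.  68.2] 88.0 [ 0.473 -0.001]
top blue 155.0 [291.1 141.2] [20.6 25. ] 18.4 [ 0.609 -0.085]
top blue 135.0 [213.3 122. ] [28.8 15.6] 72.3 [0.662 0.155]
top blue 72.0 [506.3  23.8] [ 5.7 19.1] 45.0 [ 1.001 -0.753]
top blue 111.0 [447.3   9.1] [ 4.5 34.4] 51.3 [ 1.042 -0.567]
top blue 3663.0 [120.   10.5] [ 21. 240.] 90.0 [1.006 0.457]
top yel 1494.0 [393.7 117.8] [25.  81.8] 20.3 [ 0.691 -0.4  ]
side red 3419.0 [303.4 344. ] [51.3 74.7] 35.2 [ 0.191 -0.358]
side red 1538.0 [354.7 274.3] [41.6 57. ] 40.1 [ 0.467 -0.357]
side blue 135.5 [350.3 278.5] [ 6.9 23.8] 31.0 [ 0.445 -0.354]
side blue 1548.0 [261.5 219.5] [64.  29.1] 26.6 [0.485 0.01 ]
side blue 870.0 [285.4 187.3] [76.6 32.7] 37.7 [0.691 0.054]
side blue 265.0 [ 46.6 133.1] [30.4 16.8] 71.6 [0.321 1.278]
side blue 490.5 [ 61.9 123.2] [69.6 15.5] 59.5 [0.425 1.327]
side yel 1508.5 [400.4 233.1] [27.1 72.9] 54.7 [ 0.718 -0.395]
```

View pics/tc.png

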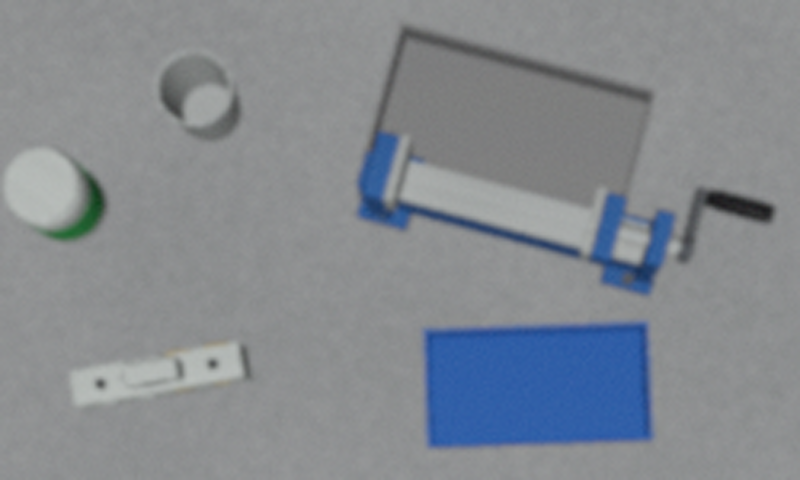

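View pics/sc.png

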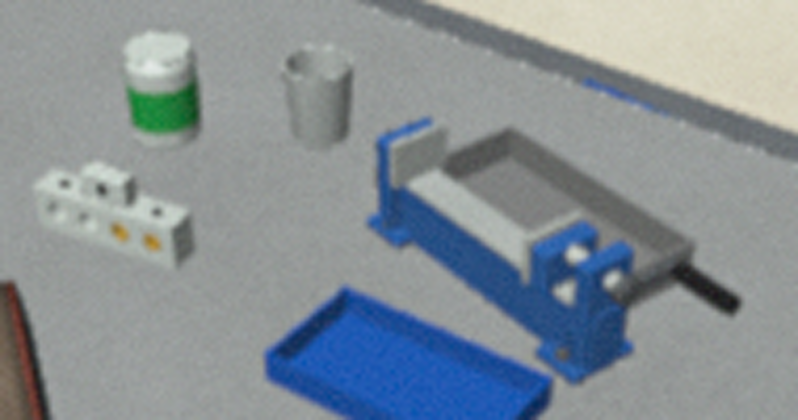

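Crops: the block's bronze plain ends face the robot in its two right-hand (-y) bores, with the flanges on the far side. So the block's +x is roughly world +x, and bores 1 and 2 are loaded. The fixed jaw is on the left, the moving jaw and crank on the right, and the tray is behind. The knob is near top pixel (326,129). Measuring next.

```bash
python3 - <<'E'
from h import *
np.set_printoptions(precision=4,suppress=True)
t=cv2.imread("pics/top0.png"); s=cv2.imread("pics/side0.png")
for n in("top","side"): print(n,ray(n,(0,0))[0])
h=cv2.cvtColor(t,cv2.COLOR_BGR2HSV)
print("bench V",h[200:230,150:200,2].mean(),"red",h[280,380],h[170,370])
def rects(m,z,a0=30,a1=9000,img="top"):
    for c in cv2.findContours(m,0,1)[0]:
        if a0<cv2.contourArea(c)<a1:
            b=cv2.boxPoints(cv2.minAreaRect(c)); w=np.array([plane(img,p,z)[:2] for p in b]); L=np.linalg.norm(w-np.roll(w,1,0),axis=1)
            e=w-np.roll(w,1,0); e=e[np.argmax(L)]
            print(z,cv2.contourArea(c),"px",b.mean(0),"w",w.mean(0),"L",np.sort(L)[1::2],"ang",np.degrees(np.arctan2(e[1],e[0]))%180)
print("red"); rects(((t[...,2].astype(int)-t[...,1]>90)&(t[...,1]<60)).astype(np.uint8)*255,.003,500)
print("blue"); m=cv2.inRange(h,(100,150,60),(125,255,255)); m[:60]=0
rects(m,.030)
print("white"); 
for V in(175,190,205):
    w=cv2.inRange(h,(0,0,V),(180,40,255)); w[:60]=0;w[230:]=0;w[:,345:]=0
    rects(w,.046)
print("knob"); k=cv2.inRange(h,(0,0,0),(180,255,60)); k[:100]=0;k[160:]=0;k[:,:290]=0;k[:,350:]=0
rects(k,.095,10)
hs=cv2.cvtColor(s,cv2.COLOR_BGR2HSV);k=cv2.inRange(hs,(0,0,0),(180,255,60)); k[:170]=0;k[220:]=0;k[:,:310]=0;k[:,355:]=0
rects(k,.095,10,img="side")
m=cv2.inRange(h,(15,120,90),(30,255,255));print("bronze?",np.argwhere(m[160:200,100:190])+[160,100])
crop(t,200,65,145,100,5.5,"tv.png"); crop(t,110,165,70,35,11,"tb.png")
E
```

```text
top [0.3456 0.0332 1.4469]
side [-0.2202 -0.5672  0.8137]
bench V 146.61266666666666 red [  1 193 184] [  1 196 182]
red
0.003 2314.0 px [379.5282 279.4869] w [ 0.1984 -0.3583] L [0.1132 0.1921] ang 178.57520952292484
0.003 2214.5 px [379.2922 189.8371] w [ 0.4676 -0.3559] L [0.1132 0.1925] ang 175.12421850155172
blue
0.03 108.0 px [380.4552 200.9621] w [ 0.4318 -0.3523] L [0.0167 0.0721] ang 5.1050649926320375
0.03 2280.0 px [262.5808 184.842 ] w [ 0.4705 -0.0005] L [0.1047 0.2034] ang 93.56928909294969
0.03 155.0 px [291.1 141.2] w [ 0.604  -0.0826] L [0.0617 0.0758] ang 163.04938983836672
0.03 135.0 px [213.3011 122.0178] w [0.6556 0.1523] L [0.0467 0.0877] ang 19.210535751171278
white
0.046 209.0 px [133.  183.5] w [0.4625 0.3801] L [0.0297 0.0913] ang 99.77921715703255
0.046 143.0 px [157.528 178.904] w [0.478  0.3089] L [0.0291 0.067 ] ang 101.9824341750089
0.046 349.0 px [107. 123.] w [0.6402 0.4651] L [0.0591 0.0661] ang 2.772761927235308
knob
0.095 64.0 px [325.5294 128.8824] w [ 0.6306 -0.1754] L [0.0127 0.057 ] ang 77.39517541336016
0.095 47.5 px [332.4464 197.7747] w [ 0.6332 -0.1748] L [0.0219 0.0646] ang 78.20594988294786
bronze? []
```

View pics/tv.png

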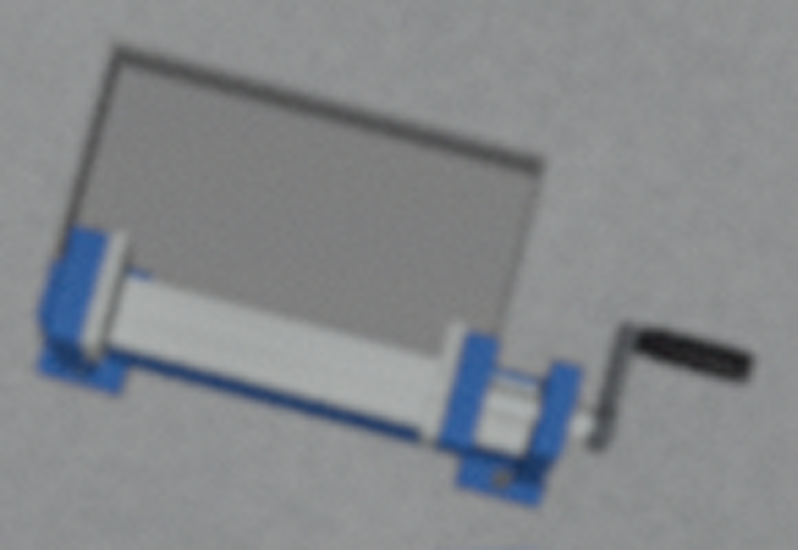

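The vise crop shows the bed's light top between the jaws (yaw about -13°), the tray rim corners near crop (118,45) and (543,160), and the knob at crop (695,355). The crank arm points to bed +x.

```bash
python3 - <<'E'
from h import *
np.set_printoptions(precision=4,suppress=True)
t=cv2.imread("pics/top0.png"); h=cv2.cvtColor(t,cv2.COLOR_BGR2HSV); V=cv2.GaussianBlur(h[...,2].astype(np.float32),(0,0),.6)
S=h[...,1].astype(float)
# bed edges per column, half max of min channel (blue gets dark in R)
G=t[...,2].astype(float)
up,lo=[],[]
for u in range(230,274):
    c0=int(round(121+ (u-228)*(143-121)/(277-228)*1.0)) if 0 else int(round(123+(u-225)*0.27)) 
    col=G[:,u]; mid=np.median(col[c0-1:c0+3])
    a=c0
    while col[a]>(mid+125)/2: a-=1
    b=c0
    while col[b]>(mid+70)/2: b+=1
    up.append((u,a+(( mid+125)/2-col[a])/(col[a+1]-col[a]))); lo.append((u,b-((mid+70)/2-col[b])/(col[b-1]-col[b])))
def fit(p,z):
    w=np.array([plane("top",q,z)[:2] for q in p]); vx,vy,x,y=cv2.fitLine(w.astype(np.float32),cv2.DIST_HUBER,0,.001,.001).ravel()
    if vy<0: vx,vy=-vx,-vy
    return np.array([x,y]),np.array([vx,vy])
A,B=fit(up,.065),fit(lo,.065)
for P,d in(A,B): print("bed edge",P,"yaw",np.degrees(np.arctan2(-d[0],d[1])))
d=(A[1]+B[1]);d/=np.linalg.norm(d); n=np.array([d[1],-d[0]])
print("width",(A[0]-B[0])@n,"centre offs",(A[0]+B[0])@n/2)
# tray corners & knob
pts={"tl":(200+118/5.5,65+47/5.5),"tr":(200+543/5.5,65+160/5.5)}
for k,p in pts.items(): w=plane("top",p,.04)[:2]; print(k,w,"along",w@d,"across",w@n)
K,e=tri((325.53,128.88),(332.45,197.77)); print("knob black",K,e,"along",K[:2]@d,"across",K[:2]@n)
for nm,p in(("fixedtop",(129,235)),("fixedtop2",(100,355))):
    w=plane("top",(200+p[0]/5.5,65+p[1]/5.5),.109)[:2]; print(nm,w@d,w@n)
for nm,p in(("mov",(452,325)),("mov2",(425,438))):
    w=plane("top",(200+p[0]/5.5,65+p[1]/5.5),.109)[:2]; print(nm,w@d,w@n)
# block
w=cv2.inRange(h,(0,0,172),(180,60,255)); w[:165]=0;w[200:]=0;w[:,:112]=0;w[:,180:]=0
p=np.argwhere(w)[:,::-1].astype(np.float32); W=np.array([plane("top",q,.046)[:2] for q in p]).astype(np.float32)
r=cv2.minAreaRect(W*1000); print("block",r)
m=cv2.inRange(h,(100,120,60),(125,255,255)); m[:150]=0;m[240:]=0;m[:,350:]=0;m[:,:200]=0
p=np.argwhere(m)[:,::-1]; r=cv2.minAreaRect(np.array([plane("top",q,.03)[:2] for q in p]).astype(np.float32)*1000);print("crate",r)
E
```

```text
bed edge [0.6501 0.0384] yaw -13.70415
bed edge [0.6102 0.0344] yaw -13.499779
width 0.037781432 centre offs 0.60393
tl [0.8017 0.1318] along 0.31665166821262414 across 0.7482074515830395
tr [ 0.7456 -0.1018] along 0.07643257867776714 across 0.7486287427429255
knob black [ 0.6307 -0.1757  0.0965] 0.0013699186720344354 along -0.022465285974349603 across 0.6543191923779563
fixedtop 0.2748154729350416 0.6333871642998473
fixedtop2 0.27253480647084166 0.5689207684148928
mov 0.10157933754137781 0.6317224626903146
mov2 0.09987717940215587 0.5711327135448938
block ((468.97479248046875, 350.79364013671875), (31.226240158081055, 152.76226806640625), 11.45407772064209)Traceback (most recent call last):
  File "<stdin>", line 37, in <module>
  File "h.py", line 9, in plane
    o,d=ray(n,uv); return o+d*(z-o[2])/d[2]
        ~~~^^^^^^
  File "h.py", line 7, in ray
    K,R,t=cam(n); d=R.T@np.linalg.inv(K)@np.array([*uv,1.]); return -R.T@t,d
          ~~~^^^
  File "h.py", line 4, in cam
    c=robot.get_calibration(n); f=192/np.tan(np.radians(c["vertical_fov"]/2))
ValueError: time passes only in moves, steps and waits
```

View pics/tb.png

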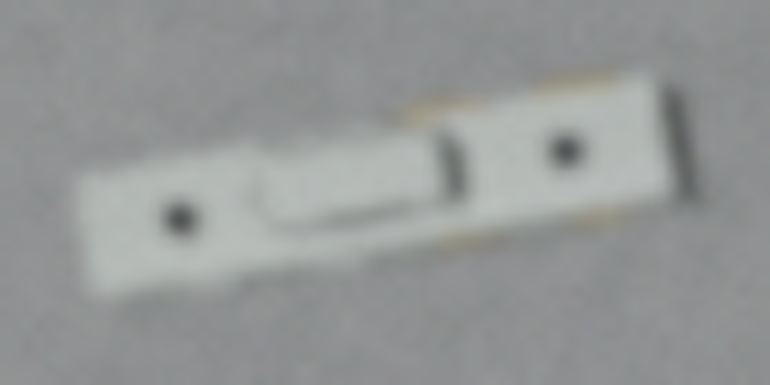

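Measured: bed at (0.632, 0.049) with yaw -13.6°, checked against the tray, jaws and knob to within about 2 mm. The crank reads about 1.55 rad. The block is near (0.469, 0.351). I'll pick it up now.

```bash
cat >> h.py <<'E'
_c={}
_cam=cam
def cam(n):
    if n not in _c: _c[n]=_cam(n)
    return _c[n]
np.set_printoptions(precision=4,suppress=True)
BED=np.array([.6318,.0494]); BY=-13.6
def vis(x,y):  # vise coords -> world xy
    a=np.radians(BY); return BED+np.array([np.cos(a)*x-np.sin(a)*y,np.sin(a)*x+np.cos(a)*y])
def st():
    o=robot.observe(); print("t %.1f"%o["time"],"pos",o["tool_pos"],"rot",o["tcp_rot"],"F",o["ft_force"],"w %.4f gf %.0f"%(o["gripper_width"],o["gripper_force"])); return o
E
python3 - <<'E'
from h import *
f=lambda p:plane("top",(110+p[0]/11,165+p[1]/11),.046)[:2]
a,b=f((180,218)),f((567,152)); d=a-b; yaw=np.degrees(np.arctan2(-d[0],d[1]))
print("holes",a,b,(a+b)/2,np.linalg.norm(d),yaw)
# corners of top face
c=np.mean([f(p) for p in((78,180),(98,298),(655,75),(672,195))],0); print("corners mean",c)
yaw=yaw if 5<yaw<15 else 10.5
c=(c+np.array([.469,.3508])+(a+b)/2)/3; print(c,yaw)
robot.move_pose([*c,.22],[180,0,yaw+90]); st()
crop(robot.grab_frame("side"),140,90,130,120,5,"s1.png")
robot.line_to([*c,.123],vel=.12,guard=8); robot.set_gripper(.0); st()
robot.line_to([*c,.24],vel=.15); st()
E
```

```text
holes [0.4581 0.3994] [0.4786 0.2972] [0.4683 0.3483] 0.1042348991610367 11.332568633614772
corners mean [0.4678 0.3476]
[0.4684 0.3489] 11.332568633614772
t 1.4 pos [0.4679 0.3498 0.2204] rot [179.976   -0.0236 101.4509] F [ 0.1885  0.5324 -0.368 ] w 0.0856 gf 0
t 3.0 pos [0.4687 0.349  0.1233] rot [179.9601  -0.0063 101.3288] F [ 1.2201 -0.4592  1.148 ] w 0.0190 gf 60
t 4.0 pos [0.4678 0.3486 0.2384] rot [-179.8625    0.0294  101.3313] F [-0.9167  0.3123 -8.6988] w 0.0187 gf 59
```

Lug gripped, with the wrist reading about 8 N. Next is placing it on the bed.

```bash
python3 - <<'E'
from h import *
p=vis(0,-7.5)
robot.move_pose([*p,.27],[180,0,BY+90])
robot.line_to([*p,.20],vel=.12)
print(robot.line_to([*p,.186],vel=.03,guard=4)); st()
I=[cv2.resize(robot.grab_frame(n)[y:y+110,x:x+150],None,fx=2.6,fy=2.6,interpolation=2) for n,x,y in(("top",190,75),("side",215,130))]
cv2.imwrite("pics/place.png",np.hstack(I))
E
```

```text
Traceback (most recent call last):
plant.IKError: the arm cannot take that pose within its joint ranges
```

```bash
python3 - <<'E'
from h import *
p=vis(0,-7.5); print(p); p=vis(0,-.0075); print(p)
for z in(.19,.22,.25,.27):
  for y in(90,-90): print(z,y,robot.ik([*p,z],[180,0,BY+y]))
E
```

```text
[-1.1318 -7.2403]
[0.63   0.0421]
0.19 90 [-8.02   11.9304  0.268  78.3375  0.     95.58  ]
0.19 -90 [ -8.02    11.9304   0.268   78.3375   0.     -84.42  ]
0.22 90 [-8.02   11.4464  2.8499 81.4036  0.     95.58  ]
0.22 -90 [ -8.02    11.4464   2.8499  81.4036   0.     -84.42  ]
0.25 90 [-8.02   11.2358  5.7289 84.4931  0.     95.58  ]
0.25 -90 [ -8.02    11.2358   5.7289  84.4931   0.     -84.42  ]
0.27 90 [-8.02   11.2507  7.8202 86.5695  0.     95.58  ]
0.27 -90 [ -8.02    11.2507   7.8202  86.5695   0.     -84.42  ]
```

Units slip on my side (mm passed for m), and nothing moved.

```bash
python3 - <<'E'
from h import *
p=vis(0,-.0075)
robot.move_pose([*p,.27],[180,0,BY+90])
robot.line_to([*p,.20],vel=.12)
print(robot.line_to([*p,.186],vel=.03,guard=4)); st()
I=[cv2.resize(robot.grab_frame(n)[y:y+110,x:x+150],None,fx=2.6,fy=2.6,interpolation=2) for n,x,y in(("top",190,75),("side",215,130))]
cv2.imwrite("pics/place.png",np.hstack(I))
E
```

```text
True
t 6.4 pos [0.6307 0.042  0.1882] rot [179.8911  -0.007   76.4023] F [1.1353 0.4458 4.7087] w 0.0192 gf 61
```

View pics/place.png

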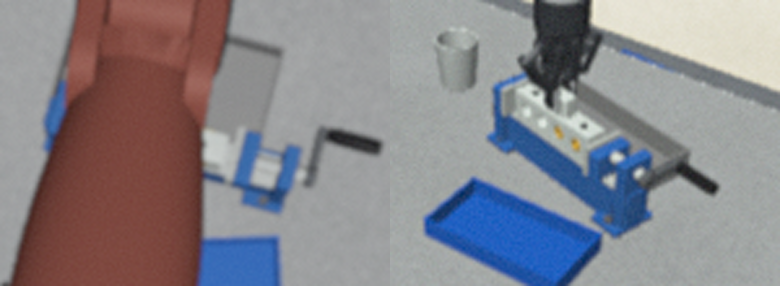

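The block stands on the bed between the jaws with its bronze ends towards the robot. Contact came at the expected height (TCP 0.188). I'll release it and take hold of the crank knob.

```bash
python3 - <<'E'
from h import *
robot.set_gripper(.06); p=robot.observe()["tool_pos"]
robot.line_to([p[0],p[1],.27],vel=.2)
k=vis(.0505,-.236)
robot.move_pose([*k,.25],[180,0,BY+90]); I0=robot.grab_frame("top")
print(robot.line_to([*k,.153],vel=.12,guard=8)); st()
robot.set_gripper(0); st()
I=[cv2.resize(a[y:y+110,x:x+150],None,fx=2.6,fy=2.6,interpolation=2) for a,x,y in((I0,200,75),(robot.grab_frame("side"),230,130))]
cv2.imwrite("pics/knob.png",np.hstack(I))
E
```

```text
False
t 9.5 pos [ 0.6259 -0.192   0.154 ] rot [179.9197   0.0215  76.4076] F [0.0761 0.0267 0.422 ] w 0.0600 gf 0
t 10.0 pos [ 0.6256 -0.192   0.1534] rot [179.9544   0.0119  76.3978] F [ 1.3398 -0.2974  1.0608] w 0.0166 gf 58
```

View pics/knob.png

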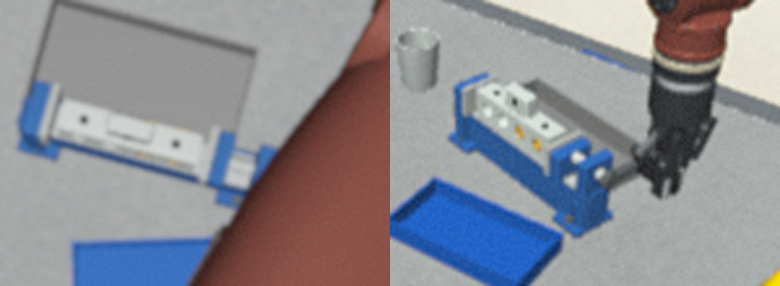

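Knob gripped with little side load. The top view shows the block between the jaws. Winding clockwise, with force checks.

```bash
cat >> h.py <<'E'
def knob(th,dx,zoff,y=-.236,r=.05):
    p=vis(dx+r*np.sin(th),y); return [*p,.095+r*np.cos(th)+zoff]
def tang(F,th):  # force resisting increasing theta
    a=np.radians(BY); Fx=F[0]*np.cos(a)+F[1]*np.sin(a); return -(Fx*np.cos(th)-F[2]*np.sin(th)), Fx*np.sin(th)+F[2]*np.cos(th)
E
python3 - <<'E'
from h import *
dx,zo,th=.0005,.0569,1.54; out=[]
while th<15.45:
    th+=.3 if th<14.2 else .1
    robot.line_to(knob(th,dx,zo),vel=.1 if th<14.2 else .04)
    o=robot.observe(); ft,fr=tang(o["ft_force"],th); out.append((th,ft,fr,o["gripper_width"]))
    if abs(fr)>35 or ft>(22 if th<14.5 else 32): print("stop"); break
print(np.round(np.array(out),3)[::1].tolist()); o=st()
a=np.radians(BY); d=o["tool_pos"][:2]-vis(dx,-.236); print("angle",np.arctan2(d@[np.cos(a),np.sin(a)],o["tool_pos"][2]-.095-zo)%(2*np.pi)+4*np.pi)
E
```

```text
[[1.84, -4.016, 3.188, 0.016], [2.14, -3.162, -0.558, 0.017], [2.44, -2.48, -4.039, 0.016], [2.74, -2.477, -4.911, 0.016], [3.04, -2.596, -4.487, 0.017], [3.34, -2.075, -4.52, 0.016], [3.64, -1.525, -4.835, 0.017], [3.94, -1.442, -5.159, 0.017], [4.24, -1.937, -5.626, 0.016], [4.54, -1.25, -5.146, 0.017], [4.84, -1.847, -3.493, 0.017], [5.14, -0.808, 0.368, 0.017], [5.44, -2.488, 6.114, 0.016], [5.74, -1.103, 9.261, 0.016], [6.04, -2.295, 8.723, 0.016], [6.34, -2.652, 6.094, 0.016], [6.64, -2.907, 4.631, 0.016], [6.94, -2.147, 5.883, 0.017], [7.24, -3.387, 6.601, 0.016], [7.54, -3.807, 6.874, 0.017], [7.84, -2.969, 6.848, 0.017], [8.14, -3.282, 4.782, 0.016], [8.44, -2.656, -0.066, 0.017], [8.74, -3.218, -3.031, 0.017], [9.04, -2.398, -4.086, 0.017], [9.34, -2.298, -5.665, 0.016], [9.64, -2.44, -5.364, 0.016], [9.94, -1.965, -5.094, 0.017], [10.24, -1.599, -5.764, 0.016], [10.54, -1.9, -6.85, 0.016], [10.84, -2.395, -5.289, 0.017], [11.14, -1.461, -3.26, 0.017], [11.44, -1.199, 0.846, 0.017], [11.74, -1.859, 6.412, 0.016], [12.04, -2.004, 9.672, 0.016], [12.34, -1.832, 8.335, 0.017], [12.64, -2.346, 5.899, 0.017], [12.94, -3.085, 5.467, 0.017], [13.24, -4.257, 5.61, 0.017], [13.54, -3.266, 7.642, 0.017], [13.84, -3.508, 6.821, 0.016], [14.14, -3.939, 7.142, 0.016], [14.44, -3.756, 4.981, 0.017], [14.54, -3.434, 3.501, 0.017], [14.64, -2.068, 1.051, 0.017], [14.74, -2.105, -1.431, 0.016], [14.84, -0.679, -4.535, 0.017], [14.94, -0.566, -5.632, 0.017], [15.04, 1.111, -6.522, 0.016], [15.14, 2.491, -6.779, 0.017], [15.24, 3.683, -6.425, 0.017], [15.34, 4.726, -4.928, 0.017], [15.44, 7.191, -3.333, 0.016], [15.54, 8.972, -1.384, 0.016]]
t 26.2 pos [ 0.5874 -0.1827  0.1042] rot [179.6032  -0.0019  76.4071] F [ 8.2068 -2.7124  2.864 ] w 0.0164 gf 60
angle 15.484047551022215
```

```bash
python3 - <<'E'
from h import *
dx,zo,th=.0005,.0569,15.54
for i in range(4):
    th+=.08; robot.line_to(knob(th,dx,zo),vel=.03); robot.pause(.1)
    o=robot.observe(); print(round(th,2),np.round(tang(o["ft_force"],th),1),o["ft_force"],o["torque"])
    if tang(o["ft_force"],th)[0]>20: break
crop(robot.grab_frame("side"),240,140,110,90,6,"cl.png"); st()
E
```

```text
15.62 [10.9 -0. ] [10.5903 -2.4324  1.0027] [-0.5465 -2.0194 -0.1303]
15.7 [12.   1.9] [11.4074 -3.8343 -1.7924] [-0.5862 -2.2483 -0.2168]
15.78 [12.5  2.3] [11.6608 -4.0661 -3.1551] [-0.7105 -2.5234 -0.1792]
15.86 [13.9  3.4] [12.8859 -3.0132 -5.4515] [-0.772  -2.6102 -0.1686]
t 27.8 pos [ 0.5723 -0.1791  0.1034] rot [179.5571  -0.0111  76.4022] F [12.7097 -3.9477 -5.4226] w 0.0168 gf 60
```

View pics/cl.png

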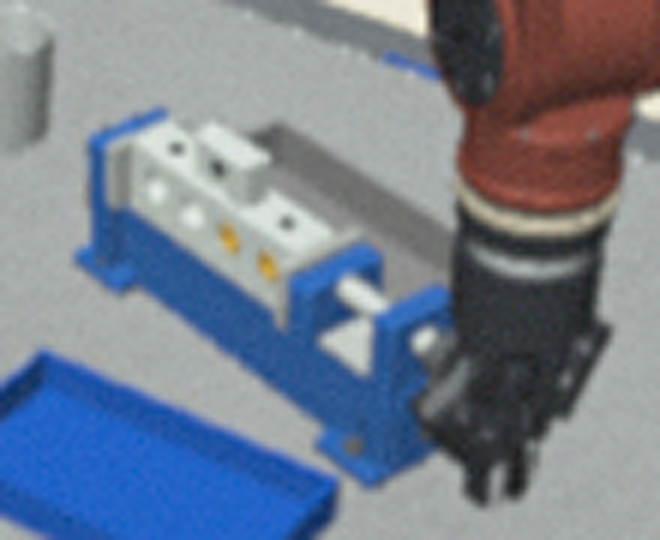

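```bash
python3 - <<'E'
from h import *
o=st(); p=o["tool_pos"]; cp=lambda P:np.round((proj("side",P)-[240,140])*6)
print("tips",cp(p-[0,0,.073]),"grasp",cp(p-[0,0,.054]),"tcp",cp(p),"p+.06",cp(p+[0,0,.06]))
for th in(15.1,15.5,15.8):
    for y in(-.213,-.236,-.253):
        print(th,y,cp([*vis(.05*np.sin(th),y),.095+.05*np.cos(th)]))
E
```

```text
t 27.8 pos [ 0.5723 -0.1791  0.1034] rot [179.5571  -0.0111  76.4022] F [12.7097 -3.9477 -5.4226] w 0.0168 gf 60
tips [492. 494.] grasp [496. 468.] tcp [505. 392.] p+.06 [517. 303.]
15.1 -0.213 [508. 417.]
15.1 -0.236 [538. 438.]
15.1 -0.253 [561. 454.]
15.5 -0.213 [483. 441.]
15.5 -0.236 [513. 462.]
15.5 -0.253 [536. 478.]
15.8 -0.213 [464. 453.]
15.8 -0.236 [494. 474.]
15.8 -0.253 [517. 491.]
```

The knob and fingertips are at about 15.8 rad, and both jaws are closed on the block with resistance rising from about 14.9 on, so it is clamped tight. I'll relax the pull, release, rise, and check the scene.

```bash
python3 - <<'E'
from h import *
robot.line_to(knob(15.6,.0005,.0569),vel=.04); st()
robot.set_gripper(.05)
p=robot.observe()["tool_pos"]; robot.line_to([p[0],p[1],.27],vel=.2)
robot.move_pose([.45,-.15,.33],[180,0,170]); st()
t=robot.grab_frame("top"); s=robot.grab_frame("side"); cv2.imwrite("pics/t2.png",t); cv2.imwrite("pics/s2.png",s)
h=cv2.cvtColor(t,cv2.COLOR_BGR2HSV)
m=cv2.inRange(h,(100,130,60),(125,255,255)); m[:,:350]=0; m[:150]=0;m[260:]=0
p=np.argwhere(m)[:,::-1]; print(len(p),p.mean(0)); 
if len(p):
    W=np.array([plane("top",q,.025)[:2] for q in p],np.float32); r=cv2.minAreaRect(W*1000); print("handle",r)
hs=cv2.cvtColor(s,cv2.COLOR_BGR2HSV);k=cv2.inRange(hs,(0,0,0),(180,255,60)); k[:170]=0;k[230:]=0;k[:,:300]=0;k[:,355:]=0
I=[cv2.resize(a[y:y+110,x:x+150],None,fx=2.6,fy=2.6,interpolation=2) for a,x,y in((t,290,95),(s,235,140))]
cv2.imwrite("pics/dr.png",np.hstack(I))
E
```

```text
t 28.2 pos [ 0.5849 -0.1821  0.1037] rot [179.5738  -0.0056  76.4074] F [10.9566 -2.7963  1.5583] w 0.0167 gf 60
t 31.2 pos [ 0.45   -0.15    0.3295] rot [179.9836  -0.0348 169.942 ] F [ 0.2161  0.9068 -1.0767] w 0.0499 gf 0
21 [382.2857 211.    ]
handle ((401.4736633300781, -359.198974609375), (10.44327163696289, 17.059017181396484), 45.855995178222656)
```

View pics/dr.png

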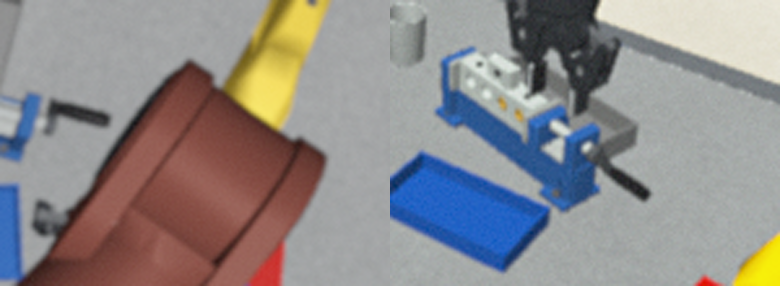

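After release the knob's free end is at side pixel (333,215), which matches 15.1 rad, the hard stop: clamped. The arm hides the drift from the top camera, so I'll move aside and measure it.

```bash
python3 - <<'E'
from h import *
robot.move_pose([.45,.12,.33],[180,0,170])
t=robot.grab_frame("top"); s=robot.grab_frame("side"); cv2.imwrite("pics/t3.png",t); cv2.imwrite("pics/s3.png",s)
r={}
for n,img in(("top",t),("side",s)):
    h=cv2.cvtColor(img,cv2.COLOR_BGR2HSV)
    m=cv2.inRange(h,(100,110,60),(130,255,255)); m[:,:335]=0; m[:150]=0;m[310:]=0; m[:,440:]=0
    p=np.argwhere(m)[:,::-1]; r[n]=p.mean(0); print(n,len(p),p.mean(0))
    if n=="top":
        for z in(.025,): 
            W=np.array([plane(n,q,z)[:2] for q in p],np.float32); print(z,cv2.minAreaRect(W*1000)); print(cv2.fitLine(W,2,0,.001,.001).ravel(), W.mean(0))
print(tri(r["top"],r["side"]),plane("side",r["side"],.022))
crop(t,345,150,70,85,7,"dt.png")
E
```

```text
top 168 [380.6012 200.6964]
0.025 ((433.4248962402344, -354.017578125), (75.61467742919922, 19.685686111450195), 5.098971366882324)
[ 0.9962  0.0873  0.4329 -0.3541] [ 0.4329 -0.3541]
side 181 [350.1878 278.7238]
(array([ 0.4335, -0.3573,  0.0126]), np.float64(0.0002920131063496726)) [ 0.4257 -0.3597  0.022 ]
```

View pics/dt.png

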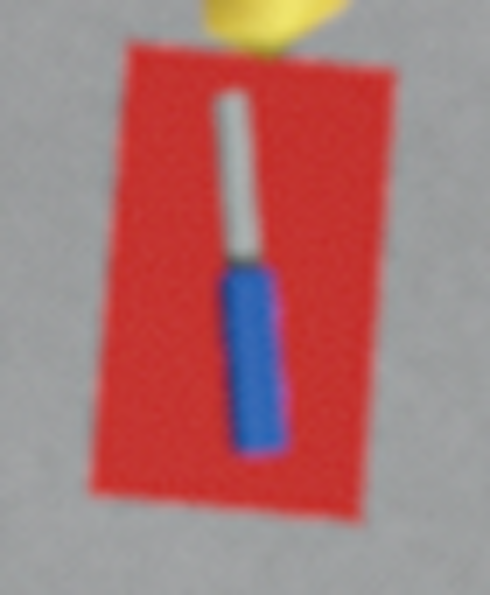

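The drift lies on the far mat, handle centre (0.433, -0.354) and yaw 5°, with both views agreeing. Taking it now.

```bash
python3 - <<'E'
from h import *
a=np.radians(5.); g=np.array([.433,-.3545])+.010*np.array([np.cos(a),np.sin(a)])
robot.set_gripper(.06)
robot.move_pose([*g,.2],[180,0,-175])
print(robot.line_to([*g,.078],vel=.12,guard=6)); st()
robot.set_gripper(0); st()
robot.line_to([*g,.16],vel=.12); st()
robot.line_to([.40,-.30,.24],vel=.2); st()
cv2.imwrite("pics/s4.png",robot.grab_frame("side"))
p=vis(-.19,-.018); print(p,robot.ik([*p,.152],[180,0,BY+180]))
crop(cv2.imread("pics/s4.png"),270,130,130,110,6,"s4c.png")
E
```

```text
False
t 35.6 pos [ 0.4434 -0.3541  0.079 ] rot [-179.9283    0.0478 -174.9996] F [0.2848 0.0575 0.675 ] w 0.0600 gf 0
t 36.1 pos [ 0.4433 -0.3541  0.0788] rot [-179.9371    0.0374 -175.0018] F [-0.3914  0.4176  5.5353] w 0.0209 gf 60
t 36.9 pos [ 0.4427 -0.3532  0.159 ] rot [ 179.9307   -0.0439 -175.0009] F [ 0.3841 -0.2105 -1.758 ] w 0.0208 gf 59
t 37.6 pos [ 0.4    -0.3002  0.2389] rot [ 179.9723   -0.0219 -175.0047] F [ 0.5354  1.0401 -2.2103] w 0.0207 gf 59
[0.4429 0.0766] [ -6.9486 -19.8113 -34.1291  75.6823   0.       6.6514]
```

View pics/s4c.png

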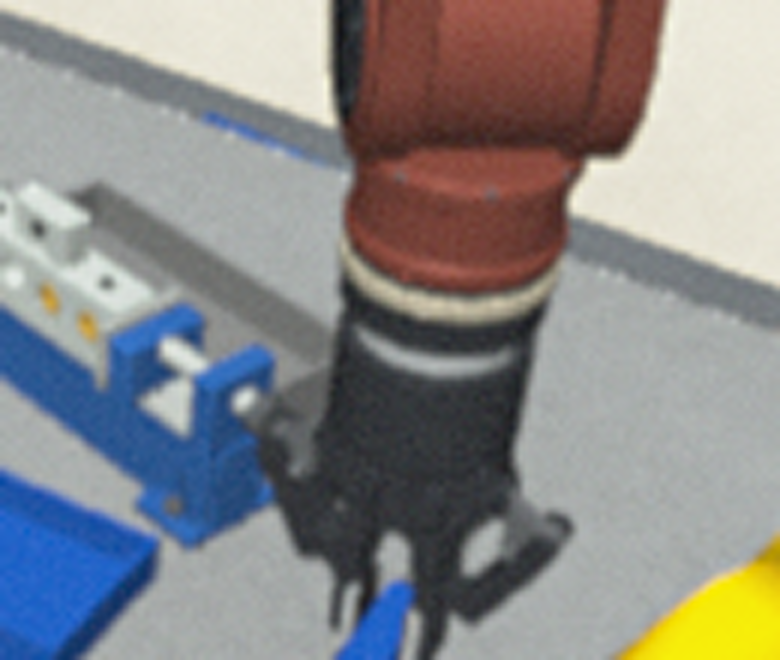

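The drift is held level. Before driving, I'll check the bush centres in the side view against the predicted bores.

```bash
python3 - <<'E'
from h import *
s=cv2.imread("pics/s4.png"); h=cv2.cvtColor(s,cv2.COLOR_BGR2HSV)
m=cv2.inRange(h,(12,90,90),(32,255,255)); m[:165]=0;m[195:]=0;m[:,:262]=0;m[:,295:]=0
n,l,stt,c=cv2.connectedComponentsWithStats(m); print(stt[1:,4],c[1:])
a=np.radians(BY)
for q in c[1:]:
    w=plane("side",q,.088)[:2]-BED; print("bush vise xy",w@[np.cos(a),np.sin(a)],w@[-np.sin(a),np.cos(a)])
for y in(-.054,-.018,.018,.054): print(y,proj("side",[*vis(-.016,y),.088]))
# top of block from t3 if visible
t=cv2.imread("pics/t3.png"); crop(t,195,95,110,65,7,"t3c.png")
E
```

```text
[ 9 10] [[277.8889 179.5556]
 [284.2    183.9   ]]
bush vise xy -0.014324829227087128 -0.017143780824448354
bush vise xy -0.013884725038724314 -0.05163291642004462
-0.054 [284.1807 184.4246]
-0.018 [277.6834 179.8291]
0.018 [271.4192 175.3985]
0.054 [265.3759 171.124 ]
```

View pics/t3c.png

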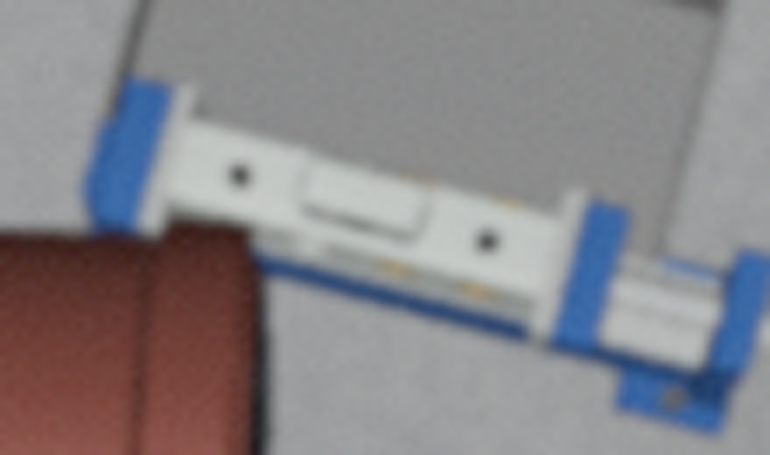

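The crop shows the block square between the jaws. The bush centres agree with prediction to half a pixel (about 1–2 mm). I'll use the top holes as a final lateral check and then drive bore 2, guarded.

```bash
cat >> h.py <<'E'
ZD=.0648
def drift(tipx,y,dz=0):  # TCP for drift tip at vise x,y at bore height
    return [*vis(tipx-.105,y),.088+ZD+dz]
def inv(p):
    a=np.radians(BY); w=np.asarray(p)[:2]-BED; return np.array([w@[np.cos(a),np.sin(a)],w@[-np.sin(a),np.cos(a)]])
E
python3 - <<'E'
from h import *
A=[inv(plane("top",(195+u/7,95+v/7),.111)) for u,v in((240,175),(487,240))]; print("holes",A,np.mean(A,0))
off=(np.mean(A,0)[1]+.0016)/2; print("y off",off); off=float(np.clip(off,-.003,.003))
y=-.018+off
robot.move_pose(drift(-.075,y,.06),[180,0,BY+180])
robot.line_to(drift(-.075,y),vel=.15); robot.line_to(drift(-.030,y),vel=.1); F0=st()["ft_force"]
print(robot.line_to(drift(-.005,y),vel=.03,guard=14)); o=st(); print("tip",inv(o["tool_pos"])+[.105,0])
open("off.txt","w").write(str(off))
cv2.imwrite("pics/s5.png",robot.grab_frame("side")); crop(cv2.imread("pics/s5.png"),230,130,110,90,6,"s5c.png")
E
```

```text
holes [array([0.0008, 0.0527]), array([ 0.0013, -0.0507])] [0.001 0.001]
y off 0.0012926216139303895
t 40.2 pos [0.4965 0.065  0.1531] rot [-179.9993   -0.0075  166.3995] F [ 0.0421 -0.2863 -2.1586] w 0.0204 gf 59
False
t 41.2 pos [0.5196 0.0594 0.1522] rot [-179.9859   -0.2451  166.4173] F [-10.7296   1.6784   1.6852] w 0.0207 gf 60
tip [-0.0064 -0.0167]
```

View pics/s5c.png

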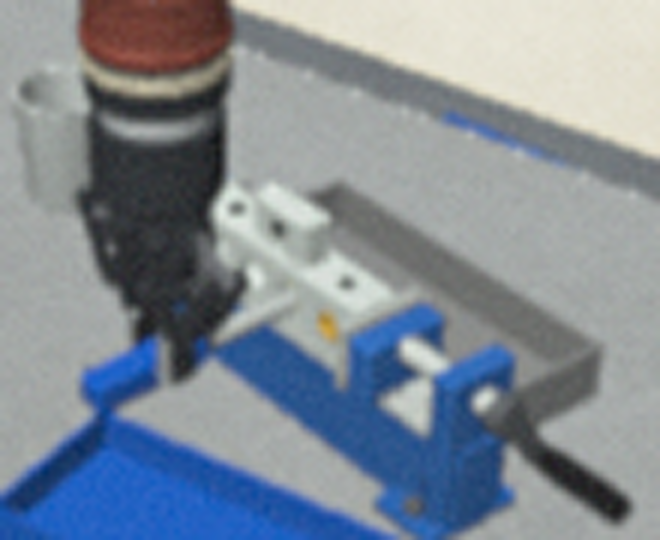

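The tip is in bore 2 and the bush is moving at about 11 N. I'll push right through.

```bash
python3 - <<'E'
from h import *
off=float(open("off.txt").read()); y=-.018+off
for tx in(.005,.014,.020,.0225):
    g=robot.line_to(drift(tx,y),vel=.04,guard=30); o=robot.observe(); print(g,inv(o["tool_pos"])+[.105,0],o["ft_force"],o["tcp_rot"])
cv2.imwrite("pics/s6.png",robot.grab_frame("side"))
robot.line_to(drift(-.045,y),vel=.12); robot.line_to(drift(-.06,y,.06),vel=.15);st()
s=robot.grab_frame("side");t=robot.grab_frame("top")
I=[cv2.resize(a[y0:y0+110,x:x+130],None,fx=3,fy=3,interpolation=2) for a,x,y0 in((t,200,65),(s,230,130))]
cv2.imwrite("pics/b2.png",np.hstack(I))
E
```

```text
False [ 0.0042 -0.0166] [-7.0575  1.8381  1.0708] [-179.9998   -0.1809  166.4211]
False [ 0.0137 -0.0166] [-4.9433  1.5703  0.0119] [179.9987  -0.1023 166.4097]
False [ 0.0205 -0.0168] [ 0.0021  0.0015 -1.6573] [-179.9971    0.0395  166.3879]
False [ 0.0227 -0.0168] [-0.0926  0.8418 -1.7891] [179.9993   0.0174 166.3938]
t 43.9 pos [0.4678 0.0718 0.2123] rot [179.9996   0.0069 166.3917] F [-0.5484  0.2833 -3.1096] w 0.0208 gf 59
```

View pics/b2.png

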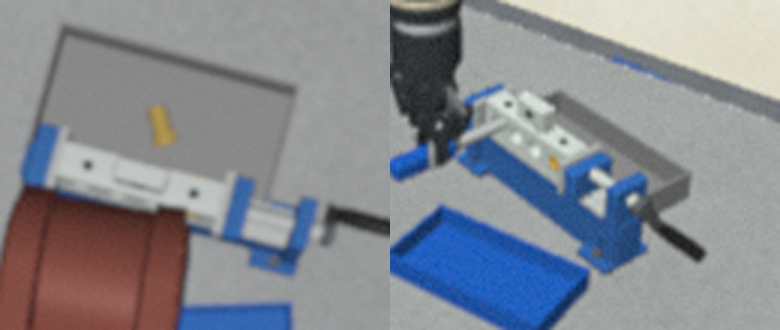

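Bush 2 lies in the tray and the force fell to zero past 32 mm of travel. Now bore 1.

```bash
python3 - <<'E'
from h import *
off=float(open("off.txt").read()); y=-.054+off
robot.line_to(drift(-.06,y,.06),vel=.15); robot.line_to(drift(-.06,y),vel=.12); robot.line_to(drift(-.028,y),vel=.1)
for tx in(-.006,.005,.014,.0205,.0225):
    g=robot.line_to(drift(tx,y),vel=.035,guard=30); o=robot.observe(); print(g,inv(o["tool_pos"])+[.105,0],o["ft_force"])
    if g: break
else:
    robot.line_to(drift(-.045,y),vel=.12); robot.line_to(drift(-.06,y,.06),vel=.15)
    robot.line_to([.42,-.28,.24],vel=.25);st()
s=robot.grab_frame("side");t=robot.grab_frame("top")
I=[cv2.resize(a[y0:y0+110,x:x+130],None,fx=3,fy=3,interpolation=2) for a,x,y0 in((t,200,65),(s,230,130))]
cv2.imwrite("pics/b1.png",np.hstack(I))
E
```

```text
False [-0.0072 -0.0527] [-10.0271   2.2378   2.2216]
False [ 0.0041 -0.0526] [-8.5231  2.0294  1.9098]
False [ 0.0136 -0.0526] [-4.1353  0.5799  1.1039]
False [ 0.0208 -0.0528] [-0.4309  0.1134 -1.0126]
False [ 0.0226 -0.0527] [-0.4189 -0.3495 -1.2562]
t 50.4 pos [ 0.4201 -0.279   0.2398] rot [179.9668  -0.0272 166.4651] F [-0.7584  0.4142 -1.6955] w 0.0208 gf 59
```

View pics/b1.png

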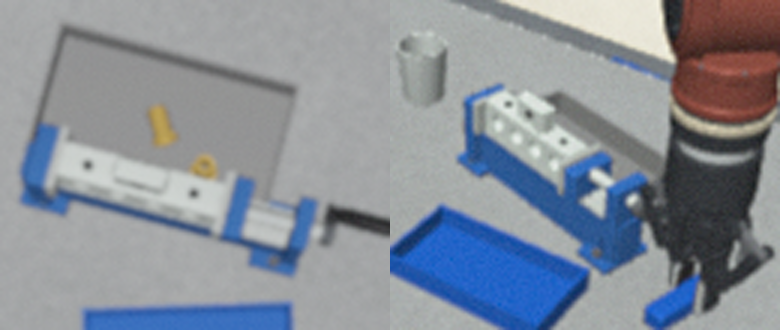

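All four bores are empty and both bushes are in the tray (top pixels about (252,107) and (268,120)). Next I'll lay the drift back on the mat and unwind the crank two turns.

```bash
python3 - <<'E'
from h import *
g=[.440,-.355]
robot.move_pose([*g,.17],[180,0,-177])
robot.line_to([*g,.09],vel=.12); print(robot.line_to([*g,.0785],vel=.02,guard=3)); st()
robot.set_gripper(.05); robot.line_to([*g,.2],vel=.15)
dx,zo,th=.0005,.0569,15.1
p=knob(th,dx,zo); robot.move_pose([*p[:2],.25],[180,0,BY+90])
print(robot.line_to(p,vel=.12,guard=8)); st()
robot.set_gripper(0); st()
out=[]
while th>2.55:
    th-=.3 if th>2.8 else .1
    robot.line_to(knob(th,dx,zo),vel=.1)
    o=robot.observe(); ft,fr=tang(o["ft_force"],th); out.append((round(th,2),round(float(ft)),round(float(fr)),round(o["gripper_width"],3)))
    if abs(fr)>35 or abs(ft)>30: print("stop"); break
print(out); st()
E
```

```text
True
t 52.4 pos [ 0.4399 -0.3549  0.0788] rot [ 179.9837   -0.0149 -177.0014] F [-0.6711 -0.1402  4.6555] w 0.0208 gf 60
False
t 57.0 pos [ 0.6051 -0.1871  0.1119] rot [179.9158   0.0263  76.4012] F [ 0.5128  0.2917 -0.1232] w 0.0499 gf 0
t 57.4 pos [ 0.605  -0.187   0.1115] rot [179.9284   0.0132  76.401 ] F [ 0.9478 -0.245   1.8326] w 0.0165 gf 58
[(14.8, 2, -2, 0.017), (14.5, 2, 0, 0.017), (14.2, 1, 2, 0.016), (13.9, 1, 3, 0.016), (13.6, 1, 6, 0.017), (13.3, 2, 6, 0.017), (13.0, 2, 8, 0.017), (12.7, 2, 10, 0.017), (12.4, 1, 12, 0.016), (12.1, 1, 12, 0.016), (11.8, 3, 5, 0.017), (11.5, 4, -1, 0.017), (11.2, 3, -2, 0.017), (10.9, 3, -1, 0.017), (10.6, 3, -1, 0.016), (10.3, 3, -2, 0.016), (10.0, 3, -2, 0.017), (9.7, 3, -2, 0.016), (9.4, 3, -3, 0.016), (9.1, 1, -3, 0.017), (8.8, 2, -3, 0.017), (8.5, 1, -2, 0.016), (8.2, 1, 1, 0.017), (7.9, 1, 3, 0.016), (7.6, 0, 4, 0.016), (7.3, 1, 6, 0.016), (7.0, 2, 7, 0.017), (6.7, 1, 9, 0.017), (6.4, 2, 11, 0.016), (6.1, 3, 12, 0.017), (5.8, 2, 11, 0.016), (5.5, 3, 5, 0.017), (5.2, 3, -2, 0.016), (4.9, 4, -3, 0.017), (4.6, 4, -3, 0.017), (4.3, 3, -3, 0.017), (4.0, 3, -2, 0.017), (3.7, 2, -4, 0.016), (3.4, 2, -3, 0.017), (3.1, 3, -3, 0.017), (2.8, 2, -4, 0.017), (2.7, -1, -5, 0.017), (2.6, -1, -5, 0.016), (2.5, -1, -5, 0.017)]
t 70.4 pos [ 0.6057 -0.1871  0.1117] rot [-179.9833   -0.0016   76.3994] F [-3.6925 -0.4187  3.4661] w 0.0165 gf 62
```

Unwound smoothly to about 2.5 rad. Now the block goes to the crate.

```bash
python3 - <<'E'
from h import *
robot.set_gripper(.05); p=robot.observe()["tool_pos"]; robot.line_to([p[0],p[1],.27],vel=.2)
b=vis(.001,.0013); robot.set_gripper(.07)
robot.move_pose([*b,.27],[180,0,BY+90]); print(robot.line_to([*b,.1885],vel=.12,guard=8))
robot.set_gripper(0); st()
robot.line_to([*b,.22],vel=.05); robot.line_to([*b,.29],vel=.15); st()
c=[.4705,-.0005]
robot.move_pose([*c,.24],[180,0,93.5]); robot.line_to([*c,.14],vel=.12)
print(robot.line_to([*c,.122],vel=.02,guard=4)); st()
cv2.imwrite("pics/s7.png",robot.grab_frame("side"))
E
```

```text
False
t 74.4 pos [0.6332 0.0504 0.1891] rot [179.9635  -0.0009  76.4041] F [-0.9691  0.6049  4.5161] w 0.0187 gf 61
t 75.8 pos [0.6329 0.0504 0.289 ] rot [-179.9461    0.0065   76.4002] F [ 0.3434 -0.3345 -8.1938] w 0.0190 gf 59
True
t 78.2 pos [ 0.4704 -0.0005  0.1281] rot [-179.9902    0.0043   93.5033] F [-0.3483 -0.8013  4.6525] w 0.0187 gf 61
```

Contact came at the crate floor height. I'll release, retreat, and check the whole scene.

```bash
python3 - <<'E'
from h import *
p=robot.observe()["tool_pos"]; robot.set_gripper(.06); robot.line_to([p[0],p[1],.26],vel=.2)
robot.goto_joints([57.256,5.964,5.575,89.605,0,77.527]); st()
t=robot.grab_frame("top");s=robot.grab_frame("side"); cv2.imwrite("pics/tf.png",t)
cv2.imwrite("pics/fin.png",np.hstack([cv2.resize(t[60:250,190:430],None,fx=1.7,fy=1.7),cv2.resize(s[110:300,190:430],None,fx=1.6,fy=1.7)]))
E
```

```text
t 81.7 pos [0.2087 0.5625 0.3039] rot [179.9972   0.0118 159.648 ] F [-0.0744  0.1778 -0.2503] w 0.0600 gf 0
```

View pics/fin.png

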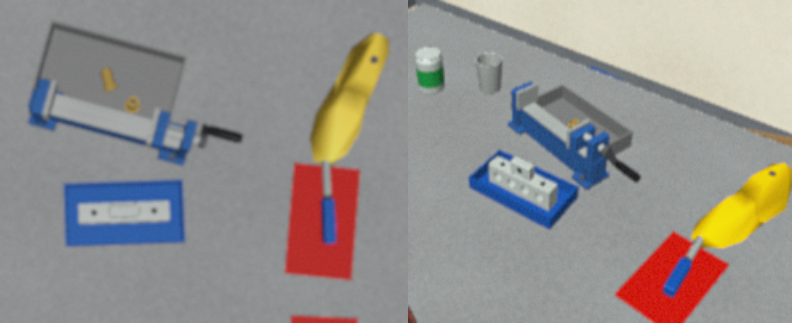

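The block stands in the crate, the bushes are in the tray and the vise is open. The drift looks further forward on the mat, with its tip near the last, so I'll measure it.

```bash
python3 - <<'E'
from h import *
R={}
for f in("t3","tf"):
    t=cv2.imread(f"pics/{f}.png"); h=cv2.cvtColor(t,cv2.COLOR_BGR2HSV)
    m=cv2.inRange(h,(100,110,60),(130,255,255)); m[:,:335]=0; m[:150]=0;m[310:]=0; m[:,440:]=0
    W=np.array([plane("top",q,.025)[:2] for q in np.argwhere(m)[:,::-1]],np.float32); r=cv2.minAreaRect(W*1000); print(f,W.mean(0),r)
    y=cv2.inRange(h,(20,120,80),(35,255,255)); y[:,:350]=0; q=np.argwhere(y)[:,::-1]; print("last",len(q),q.mean(0),q[:,1].max())
    r=((t[...,2].astype(int)-t[...,1]>90)&(t[...,1]<60)); r[235:]=0; q=np.argwhere(r[:,340:420]); print("mat rows",q[:,0].min(),q[:,0].max())
crop(cv2.imread("pics/tf.png"),345,140,70,85,7,"df.png")
E
```

```text
t3 [ 0.4329 -0.3541] ((433.4248962402344, -354.017578125), (75.61467742919922, 19.685686111450195), 5.098971366882324)
last 1668 [394.3411 119.4203] 157
mat rows 158 222
tf [ 0.4663 -0.3608] ((466.6523742675781, -361.0733642578125), (75.15097045898438, 18.009126663208008), 0.35692155361175537)
last 1659 [394.525  118.6908] 155
mat rows 157 222
```

View pics/df.png

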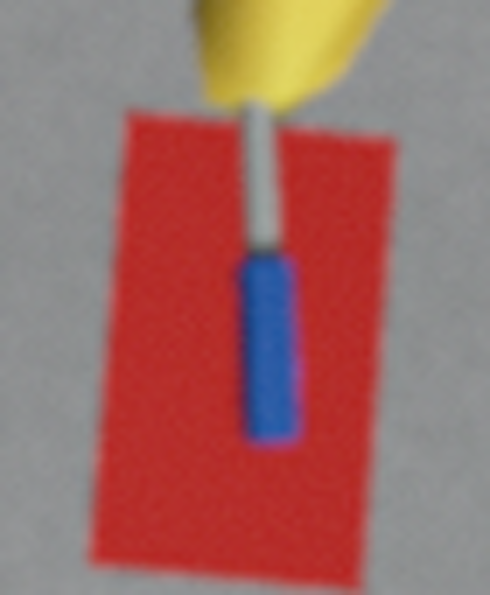

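The drift was knocked about 37 mm forward, and its tip now lies against the last, off the mat's edge. I'll grip it, draw it straight back, and set it down mid-mat.

```bash
python3 - <<'E'
from h import *
a=np.radians(.36); g=np.array([.4665,-.361])+.004*np.array([np.cos(a),np.sin(a)])
robot.set_gripper(.06)
robot.move_pose([*g,.2],[180,0,-179.64])
print(robot.line_to([*g,.079],vel=.12,guard=6)); robot.set_gripper(0); st()
robot.line_to([g[0]-.003,g[1],.0805],vel=.03); robot.line_to([g[0]-.05,g[1],.0815],vel=.08); st()
print(robot.line_to([g[0]-.05,g[1],.0785],vel=.02,guard=3)); st()
robot.set_gripper(.05); robot.line_to([g[0]-.05,g[1],.2],vel=.15)
robot.goto_joints([57.256,5.964,5.575,89.605,0,77.527]); st()
t=robot.grab_frame("top"); cv2.imwrite("pics/tg.png",t); crop(t,345,70,80,160,3.5,"dg.png")
for f in("top0","tf","tg"):
    t=cv2.imread(f"pics/{f}.png"); h=cv2.cvtColor(t,cv2.COLOR_BGR2HSV)
    m=cv2.inRange(h,(100,110,60),(130,255,255)); m[:,:335]=0; m[:150]=0;m[310:]=0; m[:,440:]=0
    W=np.array([plane("top",q,.025)[:2] for q in np.argwhere(m)[:,::-1]],np.float32); print(f,cv2.minAreaRect(W*1000))
    y=cv2.inRange(h,(20,120,80),(35,255,255)); y[:,:350]=0; q=np.argwhere(y)[:,::-1]; print("last",len(q),q.mean(0),q[:,1].min(),q[:,1].max())
E
```

```text
False
t 87.0 pos [ 0.4708 -0.3614  0.0799] rot [-179.9386    0.0426 -179.6381] F [-0.3787  1.3106  6.5679] w 0.0207 gf 60
t 88.0 pos [ 0.4207 -0.3611  0.0817] rot [-179.9822    0.0237 -179.6481] F [-0.2745 -0.1163 -2.013 ] w 0.0206 gf 59
True
t 88.2 pos [ 0.4211 -0.3613  0.0798] rot [-179.9511    0.0307 -179.618 ] F [-0.7053  0.9114  4.9082] w 0.0208 gf 60
t 92.9 pos [0.2085 0.5626 0.3038] rot [-179.9967    0.007   159.6792] F [ 0.6009 -0.2789  0.3737] w 0.0499 gf 0
top0 ((433.4248962402344, -354.017578125), (75.61467742919922, 19.685686111450195), 5.098971366882324)
last 1682 [394.4049 119.3466] 80 157
tf ((466.6523742675781, -361.0733642578125), (75.15097045898438, 18.009126663208008), 0.35692155361175537)
last 1659 [394.525  118.6908] 80 155
tg ((418.68096923828125, -358.3658752441406), (74.88186645507812, 17.979339599609375), 0.36571523547172546)
last 1673 [394.4937 118.9313] 80 156
```

View pics/dg.png

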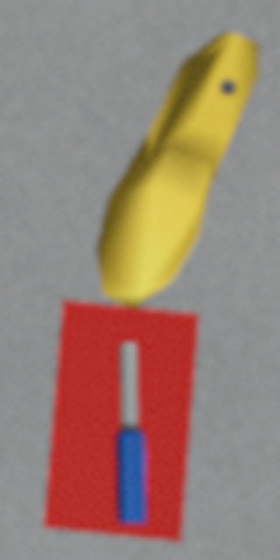

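The drift now lies fully on the mat, the last has moved by under half a pixel (about 1 mm), and everything else is in place. Handing in.

```bash
python3 -c "
from plant import robot
print(robot.job_done())"
```

```text
the job is handed in; nothing more can be done
None
```

The job is handed in at about 93 s: both bushes (bores 1 and 2) are in the catch tray, the vise is wound back two turns, the block stands in the blue crate, and the drift lies on the far red mat after I put it back once (it had been knocked against the last, which moved about 1 mm at most).

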